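# Complete the bushing carrier and hold it up level

## Robot

A 6-joint arm with a two-finger parallel gripper is mounted at the origin on a cart in front of the work surface, level with it; the furniture and walls round the work are solid. World frame = base frame: x ahead of the robot, y to its left, z up, the work surface at z = 0. Lengths are in m, angles in rad, forces in N, time in s.
With the tool pointing down it reaches from about 0.35 to 0.925 m from the base axis. Payload 6.4 kg.
Tool frame: the origin (TCP) lies at the very end of the fingers, on their centre line; the grasp point (between the pads) lies 19 mm behind it; z points along the fingers, y is the direction in which the jaws open and shut (so a half turn about z gives the same grasp; the last joint's range is limited). The gripper opens to 85 mm and grips with 20 to 120 N. Pads are 22 mm wide; open, the fingers measure 114 mm over their backs; the gripper's body (76 mm by 85 mm) begins 54 mm behind the grasp point. The pads swing forward as they close: fully open they stand 13 mm farther back than shut.
Start: joints at [-0.174, 0.245, 1.558, -0, 1.339, -0.174], TCP at [0.65, 0, 0.201] pointing down, gripper open.
Joint ranges: [-3.13, 3.13], [-1.02, 2.26], [0.13, 2.54], [-0.95, 4.09], [0.21, 2.88], [-2.74, 2.74]. Speed limits (rad/s): [2.57, 2.57, 3.14, 3.14, 3.14, 3.14].

## Interface

Orientations are given as a unit quaternion [w, x, y, z].
In Python, from workcell import ctrl gives the robot as it stands.
- The arm moves only by the shell command python3 -m creep 'ROWS' [FORCE]. ROWS is JSON, a list that holds one entry, the list of rows, each a list of 7 numbers: the shift along the world's x, y, z in m, then the turn, a rotation vector about the world's x, y, z in degrees, then the opening in per cent of the stroke, from 0 (shut) to 100 (fully open). In form: [[[x, y, z, wx, wy, wz, claw], ...]]. A call has exactly 5 rows; each row shifts and turns the commanded pose from where the row before left it; what a row does not reach is not made up. A row lasts 1/10 s, in which the tool goes at most 50 mm and 8.59 degrees, less where a joint would pass 70% of its speed; a pose out of reach is approached as far as the arm can. A call is refused whole if a number of a shift passes 0.05 or a number of a turn 8.59, either way. A call with a gripper value outside its range is refused whole. The fingers move at their own pace and stop on an object; FORCE is the grip in N (left out, the last holds). Time passes only in rows, so rows that do not move let the fingers close, or fill a call up. It gives the time, the measured TCP pose, the force and the opening at its end, in the units of the state.
- ctrl.sense(): the state, without advancing time (a new reading comes with each control period).
- ctrl.camera(name): name is "scene" or "side" or "wrist"; returns (picture, depth): 400x640x3 uint8, red, green, blue; 400x640 float32, m along the optical axis (not along the pixel's ray), 0 where there is no reading.
- ctrl.get_calibration(name): a dict with "intrinsics" (3x3 intrinsics, pixels), "xyz" and "rotation" of the camera in the world. Camera axes: x right, y up, looking along -z (the intrinsics and any distortion apply to the point x, -y, -z); pixel columns grow to the right and rows downward; lengths in m; the calibration is good to about 2 mm. A picture is of the moment at which its call begins: read the wrist's pose just before it. get_calibration takes no time and is no camera call; for the wrist camera it gives the pose at the moment of the call.
- ctrl.finish_job(): hands the job in, once; it reports no verdict.
The state is a dict: "clock": time; "joints": joint angles; "qd": joint speeds; "joint_efforts": joint torques, N m; "tool_pos": TCP position; "ee_rot": TCP orientation; "wrist_force": force on the tool from outside, world axes, zero at the start; "torque": the same for the moment, N m; "width": finger opening in m.
Only numpy, scipy, OpenCV 4.12 (cv2) and the standard library are available. Lean on these libraries where they do the work, as an engineer would, in place of code of your own. Each camera call takes 0.05 s, during which the arm holds its last target.

## Task

Of the two loose white flanged bushings on the table, take the one that stands on its flange and seat it fully in the empty pocket of the dark metal carrier, flange down like the one already in the other pocket; let go of it while the carrier still stands on the table. Then grip the carrier by its black handle, lift it level and straight up until its feet are 10 to 15 cm above the table, with both bushings in their pockets, and finish there while holding it steady in the air: do not put it down or let go. Leave the upturned bushing, the round tin and the timer where they are.

Things in the scene. Friction and masses are not known exactly. Their poses are not given: they have to be found in the camera images.
- carrier: Loose dark metal carrier, about 0.3 kg: plate 80 (x) x 200 (y) x 16 mm on 4 mm feet, top face at z = 20 mm; origin under its centre at foot level, z up. Two round pockets 38 mm wide, 6 mm deep, at y = -72 mm (empty) and +72 mm (filled). Between them a fixed black bar handle, 14 (x) x 44 (y) mm, z = 54 to 72 mm, on two thin posts. Balanced when full; its long side lies across, up to 30 degrees askew.
- empty_pocket (a point): Centre of the floor of the carrier's empty pocket (6 mm below the plate's top face); moves and turns with the carrier.
- filled_pocket (a point): Centre of the floor of the carrier's other pocket, which already holds a bushing.
- handle_grip (a point): Centre of the black handle bar, 63 mm above the carrier's feet and 43 mm above its plate; pinch it across the 14 mm (the carrier's x direction).
- bushing: The loose white plastic flanged bushing that stands on its flange, about 30 g: flange 34 mm wide and 5 mm thick at the bottom, then a round body 20 mm wide up to 36 mm. Origin at the centre of the flange's underside, z up along its axis. It stands to the left or to the right of the carrier.
- bushing_seated: The same kind of bushing, already seated flange down in the filled pocket (body upwards); it must stay there. Origin at the centre of the flange's underside, z up.
- bushing_upturned: The same kind of bushing standing upside down on the table (flange on top, 31 to 36 mm high) on the other side of the carrier; leave it alone. Origin at the centre of its underside (the end of the 20 mm body).
- screw_tin: Round tin, 64 mm wide, 25 mm high, on the table; leave it alone. Origin under its centre.
- stopwatch: Small grey timer with two keys, 50 x 62 x 19 mm, on the table; leave it alone. Origin under its centre.
Mind the look-alikes: they are no part of the job. What is shaped like the bushing but orange or turquoise is not meant.

How it is judged:
By the outcome, as a careful person would: the job done as asked, in the order asked, and still so for the second after the job is handed in, while the arm keeps its last pose, push and grip.
It also fails if it takes over 51 s, if anything falls off the work surface, if the arm or the gripper's body presses on something with over 40 N, if the wrist force passes 120 N, or if a joint passes its speed limit or range.

## Working session

There is one attempt and no reset: what is moved stays moved. The work goes in short steps, Python scripts to look and compute and a shell command to move; the robot and the scene stay as the last step left them, time stands still between calls to the robot, and variables do not carry over. Pictures are saved under pics/ and viewed, and the job is handed in when it is done.

```bash
mkdir -p pics; ls
cat > h.py <<'E'
import numpy as np, cv2
from workcell import ctrl
def shot(n,tag):
    c=ctrl.get_calibration(n); im,d=ctrl.camera(n)
    cv2.imwrite(f'pics/{tag}.png',im[:,:,::-1]); np.savez(f'pics/{tag}.npz',im=im,d=d,K=c['intrinsics'],t=c['xyz'],R=c['rotation'],)
    return im,d,c
def load(tag):
    z=np.load(f'pics/{tag}.npz'); return z
def cloud(z):
    K=z['K'];d=z['d'];v,u=np.indices(d.shape)
    R=z['R']
    p=np.stack([(u-K[0,2])/K[0,0]*d,-(v-K[1,2])/K[1,1]*d,-d],-1)
    return p@R.T+z['t']
E
python3 - <<'E'
from h import *
print(ctrl.sense())
for n in('scene','side','wrist'):
    im,d,c=shot(n,n+'0'); print(n,{k:np.round(v,3).tolist() if not isinstance(v,str) else v for k,v in c.items()})
E
```

```text
pics
{'clock': 0.0, 'joints': array([-1.74092392e-01,  2.45805940e-01,  1.55905794e+00, -1.33872160e-05,
        1.33868653e+00, -1.74110660e-01]), 'qd': array([-0.00128281, -0.00065057,  0.00214516, -0.00010806,  0.00071115,
        0.00075607]), 'joint_efforts': array([ 6.17919522e-04, -4.29512215e+01, -3.26122355e+01, -1.30276699e-04,
        5.42047856e-03, -1.36905024e-05]), 'tool_pos': array([6.49368220e-01, 1.18207984e-04, 2.00061968e-01]), 'ee_rot': array([-7.97869468e-04,  7.07098890e-01,  7.07113994e-01, -5.67140145e-04]), 'wrist_force': array([ 1.08253671,  0.82601248, -0.42439112]), 'torque': array([-0.03991308,  0.03627615,  0.03260419]), 'width': 0.0853626499892399}
scene {'intrinsics': [[482.627, 0.0, 316.008], [0.0, 482.627, 199.356], [0.0, 0.0, 1.0]], 'xyz': [-0.223, 0.673, 0.695], 'rotation': [-0.372, -0.194, 0.438, 0.795]}
side {'intrinsics': [[475.911, 0.0, 320.627], [0.0, 475.911, 195.485], [0.0, 0.0, 1.0]], 'xyz': [0.281, -1.094, 0.658], 'rotation': [0.85, 0.521, -0.053, -0.065]}
wrist {'intrinsics': [[318.167, 0.0, 324.236], [0.0, 318.167, 198.385], [0.0, 0.0, 1.0]], 'xyz': [0.65, 0.071, 0.374], 'rotation': [0.99, -0.14, 0.001, -0.001]}
```

```bash
python3 - <<'E'
s=open('h.py').read()
s=s.replace("    R=z['R']\n","    R=Rotation.from_quat(np.roll(z['R'],-1)).as_matrix()\n").replace("import numpy","from scipy.spatial.transform import Rotation\nimport numpy",1)
open('h.py','w').write(s)
E
python3 - <<'E'
from h import *
for n in('scene','side','wrist'):
    z=load(n+'0');P=cloud(z);print(n,(z['d']>0).mean())
    for v in range(40,400,60): print([tuple(np.round(P[v,u],2)) if z['d'][v,u]>0 else None for u in range(60,640,110)])
E
```

```text
scene 0.994796875
[(np.float64(1.13), np.float64(0.36), np.float64(0.36)), (np.float64(1.01), np.float64(0.12), np.float64(0.35)), (np.float64(0.65), np.float64(0.03), np.float64(0.42)), (np.float64(0.94), np.float64(-0.67), np.float64(0.25)), (np.float64(1.62), np.float64(-2.67), np.float64(-0.2)), (np.float64(0.9), np.float64(-2.68), np.float64(-0.05))]
[(np.float64(3.21), np.float64(-0.03), np.float64(-0.52)), (np.float64(1.18), np.float64(0.07), np.float64(0.12)), (np.float64(0.7), np.float64(-0.0), np.float64(0.26)), (np.float64(0.75), np.float64(-0.48), np.float64(0.12)), (np.float64(0.57), np.float64(-0.86), np.float64(0.09)), (np.float64(0.79), np.float64(-2.69), np.float64(-0.41))]
[(np.float64(2.87), np.float64(0.14), np.float64(-0.77)), (np.float64(0.79), np.float64(0.26), np.float64(0.13)), (np.float64(0.82), np.float64(-0.08), np.float64(0.01)), (np.float64(0.61), np.float64(-0.35), np.float64(0.01)), (np.float64(0.41), np.float64(-0.63), np.float64(-0.0)), (np.float64(0.66), np.float64(-2.67), np.float64(-0.78))]
[(np.float64(2.19), np.float64(0.34), np.float64(-0.78)),
[... 4365 characters left out ...]
, np.float64(0.06))]
[(np.float64(-0.43), np.float64(-0.61), np.float64(-0.78)), (np.float64(0.45), np.float64(-0.15), np.float64(0.0)), (np.float64(0.59), np.float64(-0.15), np.float64(0.0)), (np.float64(0.73), np.float64(-0.14), np.float64(0.01)), (np.float64(0.84), np.float64(-0.11), np.float64(0.06)), (np.float64(0.96), np.float64(-0.11), np.float64(0.06))]
[(np.float64(0.58), np.float64(0.01), np.float64(0.31)), (np.float64(0.61), np.float64(0.02), np.float64(0.31)), (np.float64(0.59), np.float64(-0.24), np.float64(0.0)), (np.float64(0.74), np.float64(-0.24), np.float64(-0.0)), (np.float64(0.7), np.float64(0.01), np.float64(0.3)), (np.float64(0.98), np.float64(-0.19), np.float64(0.06))]
```

View pics/scene0.png

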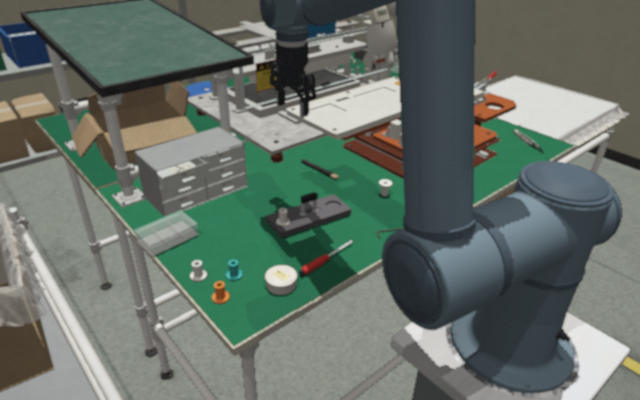

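View pics/side0.png

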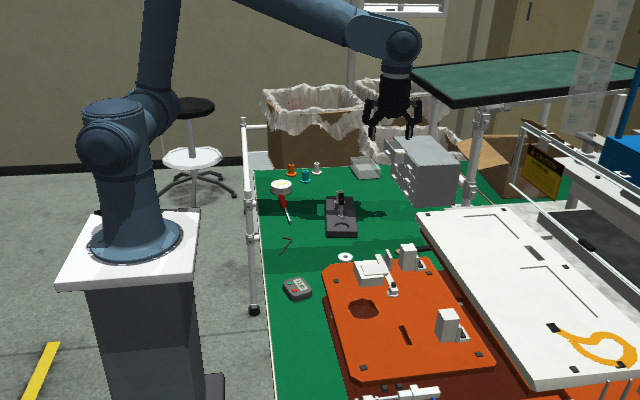

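View pics/wrist0.png

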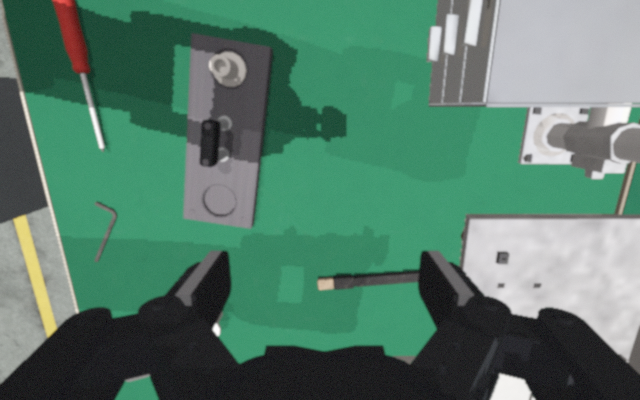

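Run:
```python
from h import *
a=load('scene0')['im'];b=load('side0')['im']
def c(i,u,v): return cv2.resize(i[v-25:v+25,u-33:u+33],(396,300),interpolation=cv2.INTER_CUBIC)
o=np.vstack([np.hstack([c(a,205,275),c(a,385,190)]),np.hstack([c(b,310,170),c(b,345,258)])])
cv2.imwrite('pics/crop.png',o[:,:,::-1])
for n,pts in(('scene0',[(197,262),(197,275),(385,183),(385,191)]),('side0',[(317,164),(317,171),(345,256),(345,262)]),('wrist0',[(219,200),(229,67),(210,143)])):
    z=load(n);P=cloud(z)
    for u,v in pts: print(n,u,v,P[v,u].round(3))
```

```text
scene0 197 262 [0.526 0.349 0.032]
scene0 197 275 [0.514 0.358 0.01 ]
scene0 385 183 [ 0.506 -0.207  0.028]
scene0 385 191 [ 0.493 -0.195  0.013]
side0 317 164 [0.523 0.339 0.038]
side0 317 171 [0.524 0.34  0.012]
side0 345 256 [ 0.505 -0.192  0.031]
side0 345 262 [ 0.501 -0.209  0.026]
wrist0 219 200 [ 0.525 -0.035  0.014]
wrist0 229 67 [0.559 0.107 0.05 ]
wrist0 210 143 [0.542 0.038 0.073]
```

View pics/crop.png

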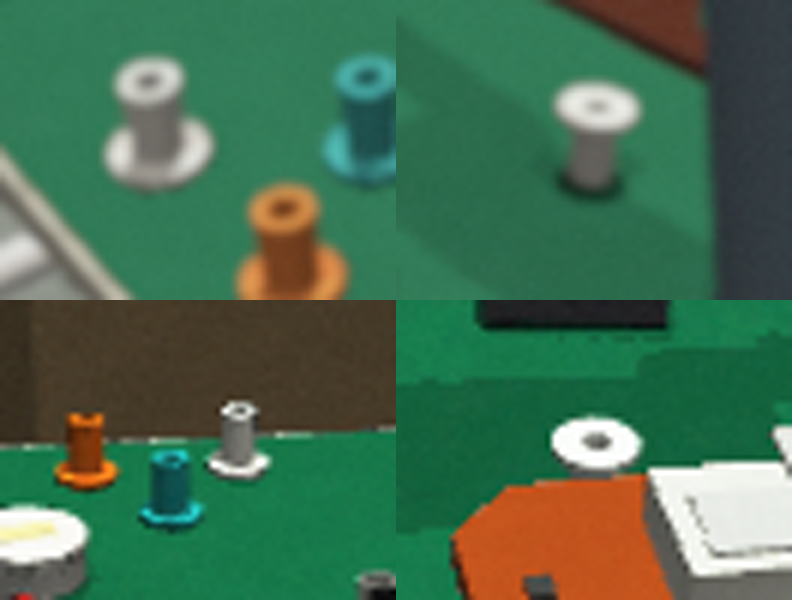

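Run:
```python
from h import *
for n in('scene0','side0','wrist0'):
    P=cloud(load(n)).reshape(-1,3)
    for lo,hi in((0.06,0.2),(0.2,0.6)):
        H={}
        m=(P[:,2]>lo)&(P[:,2]<hi)&(P[:,0]>0.3)&(P[:,0]<1)&(P[:,1]>-.2)&(P[:,1]<.6)
        h,_,_=np.histogram2d(P[m,0],P[m,1],bins=[np.arange(.3,1.01,.05),np.arange(-.2,.61,.05)])
        print(n,lo);print((h>3).astype(int))
z=load('scene0');P=cloud(z)
for u,v in [(233,265),(220,287),(233,275),(220,297),(280,275),(283,285),(165,232)]: print(u,v,P[v,u].round(3))
```

```text
scene0 0.06
[[0 0 0 0 0 0 0 0 0 0 0 0 0 0 0 0]
 [0 0 0 0 0 0 0 0 0 0 0 0 0 0 0 0]
 [0 0 0 0 0 0 0 0 0 0 0 0 0 0 0 0]
 [0 0 0 0 0 0 0 0 0 0 0 0 0 0 0 0]
 [0 0 0 0 1 1 0 0 0 0 0 0 0 0 0 0]
 [0 0 0 0 0 0 0 0 0 0 0 0 0 0 0 0]
 [0 0 0 0 0 0 0 0 0 0 0 0 0 0 0 0]
 [1 0 0 0 0 0 0 0 0 0 0 0 0 0 0 0]
 [1 0 0 0 0 0 0 1 1 1 1 0 0 0 0 0]
 [1 1 0 0 0 1 1 1 1 1 1 0 0 0 0 0]
 [1 1 1 0 0 1 1 1 1 1 1 0 0 0 0 0]
 [1 1 1 1 1 1 1 1 1 1 1 1 0 0 0 0]
 [1 1 1 1 1 1 0 0 0 0 1 1 0 0 0 0]
 [1 1 1 0 0 0 1 1 1 1 0 0 0 0 0 0]]
scene0 0.2
[[0 0 0 0 1 1 0 0 0 0 0 0 0 0 0 0]
 [0 0 0 0 1 1 0 0 0 0 0 0 0 0 0 0]
 [0 0 0 0 1 1 0 0 0 0 0 0 0 0 0 0]
 [0 0 0 0 1 1 0 0 0 0 0 0 0 0 0 0]
 [0 0 0 0 1 1 0 0 0 0 0 0 0 0 0 0]
 [0 0 0 1 1 1 0 0 0 0 0 0 0 0 0 0]
 [0 0 0 1 1 1 0 0 0 0 0 0 0 0 0 0]
 [0 0 0 1 1 1 0 0 0 0 0 0 0 0 0 0]
 [0 0 0 1 1 0 0 0 0 0 0 0 0 0 0 0]
 [0 0 0 0 1 1 1 1 1 1 1 1 0 0 0 0]
 [0 0 0 1 1 1 1 1 1 1 1 1 0 0 0 0]
 [0 0 0 1 1 1 1 1 1 1 1 1 0 0 0 0]
 [0 0 0 1 1 1 1 1 1 1 1 1 0 0 0 0]
 [1 1 1 1 1 1 1 1 1 1 1 1 0 0 0 0]]
side0 0.06
[[0 0 0 0 0 0 0 0 0 0 0 0 0 0 0 0]
 [0 0 0 0 0 0 0 0 0 0 0 0 0 0 0 0]
 [0 0 0 0 0 0 
[... 1408 characters left out ...]
]]
wrist0 0.2
[[0 0 0 0 0 0 0 0 0 0 0 0 0 0 0 0]
 [0 0 0 0 0 0 0 0 0 0 0 0 0 0 0 0]
 [0 0 0 0 0 0 0 0 0 0 0 0 0 0 0 0]
 [0 0 0 0 0 0 0 0 0 0 0 0 0 0 0 0]
 [0 0 0 0 0 0 0 0 0 0 0 0 0 0 0 0]
 [0 0 0 1 1 0 0 0 0 0 0 0 0 0 0 0]
 [0 0 0 1 1 1 0 0 0 0 0 0 0 0 0 0]
 [0 0 0 1 1 0 0 0 0 0 0 0 0 0 0 0]
 [0 0 0 1 1 0 0 0 0 0 0 0 0 0 0 0]
 [0 0 0 0 0 0 0 0 0 0 0 0 0 0 0 0]
 [0 0 0 0 0 0 0 0 0 0 0 0 0 0 0 0]
 [0 0 0 0 0 0 0 0 0 0 0 0 0 0 0 0]
 [0 0 0 0 0 0 0 0 0 0 0 0 0 0 0 0]
 [0 0 0 0 0 0 0 0 0 0 0 0 0 0 0 0]]
233 265 [0.468 0.297 0.035]
220 287 [0.429 0.352 0.034]
233 275 [0.468 0.3   0.009]
220 297 [0.426 0.356 0.012]
280 275 [0.393 0.232 0.023]
283 285 [0.363 0.247 0.026]
165 232 [0.663 0.355 0.035]
```

```bash
cat >> h.py <<'E'
def carrier(z,box=(.4,.68,-.12,.2),zr=(0.014,0.026)):
    P=cloud(z); m=(P[...,2]>zr[0])&(P[...,2]<zr[1])&(P[...,0]>box[0])&(P[...,0]<box[1])&(P[...,1]>box[2])&(P[...,1]<box[3])&(z['d']>0)
    m=cv2.morphologyEx(m.astype(np.uint8),cv2.MORPH_OPEN,np.ones((5,5)))
    n,l,s,c=cv2.connectedComponentsWithStats(m); k=1+np.argmax(s[1:,4])
    Q=P[l==k]; r=cv2.minAreaRect((Q[:,:2]*1000).astype(np.float32)); 
    return r,Q[:,2].mean(),cv2.boxPoints(r)
E
python3 - <<'E'
from h import *
for n in('wrist0','scene0','side0'):
    z=load(n); r,h,b=carrier(z); print(n,r,h,b.round().tolist())
z=load('wrist0');P=cloud(z);m=(P[...,2]>.066)&(P[...,2]<.08)&(np.hypot(P[...,0]-.54,P[...,1]-.04)<.05)
Q=P[m];print(Q.mean(0),cv2.minAreaRect((Q[:,:2]*1000).astype(np.float32)))
m=(P[...,2]>.046)&(P[...,2]<.054)&(np.hypot(P[...,0]-.56,P[...,1]-.107)<.04);Q=P[m];print(Q.mean(0),cv2.minAreaRect((Q[:,:2]*1000).astype(np.float32)))
E
```

```text
wrist0 ((538.4210815429688, 36.72020721435547), (200.4779052734375, 80.97331237792969), 80.58206176757812) 0.020464402923313453 [[482.0, -56.0], [562.0, -69.0], [595.0, 129.0], [515.0, 142.0]]
scene0 ((536.1201782226562, 35.543983459472656), (202.5348358154297, 86.24526977539062), 82.46719360351562) 0.019083776239621895 [[480.0, -59.0], [566.0, -71.0], [592.0, 130.0], [507.0, 142.0]]
side0 ((539.6719970703125, 33.307716369628906), (206.4456329345703, 79.80249786376953), 80.37309265136719) 0.01980663877373105 [[483.0, -62.0], [562.0, -75.0], [596.0, 128.0], [518.0, 142.0]]
[0.54005179 0.03771153 0.07187684] ((539.000732421875, 37.04631805419922), (43.68894577026367, 14.596348762512207), 80.66560363769531)
[0.55101522 0.10787859 0.05020998] ((550.6588745117188, 107.74430847167969), (18.670318603515625, 19.349042892456055), 86.8828353881836)
```

Two loose white pieces: scene (197,268) stands on its flange with the body up, so it is the target, at about (0.52, 0.34). The one at (385,187) has its flange on top, so it is upturned and stays. The crop confirms both. The orange (220,292) and turquoise (233,270) pieces next to the target are look-alikes. Next I move the wrist camera over the target.

```bash
python3 -m creep '[[[-0.025,0.036,0,0,0,0,100],[-0.025,0.036,0,0,0,0,100],[-0.025,0.036,0,0,0,0,100],[-0.025,0.036,0,0,0,-4.7,100],[-0.025,0.036,0,0,0,-4.7,100]]]' 40 && python3 -m creep '[[[0,0.04,0,0,0,0,60],[0,0.04,0,0,0,0,50],[0,0.015,0,0,0,0,50],[0,0,0,0,0,0,50],[0,0,0,0,0,0,50]]]'
python3 - <<'E'
from h import *
s=ctrl.sense();print(s['tool_pos'],s['ee_rot'])
im,d,c=shot('wrist','w1')
E
```

```text
clock: 0.65
tool_pos: [0.5236, 0.1812, 0.2009]
ee_rot: [-0.0, 0.764, 0.645, -0.0]
wrist_force: [0.3, 0.4, 0.0]
width: 0.0858
clock: 1.15
tool_pos: [0.525, 0.2742, 0.2008]
ee_rot: [0.0, 0.763, 0.647, -0.001]
wrist_force: [0.5, -0.3, -0.1]
width: 0.0427
[0.52498939 0.27423911 0.20079132] [ 1.05246064e-04  7.62688857e-01  6.46765341e-01 -5.39270293e-04]
```

View pics/w1.png

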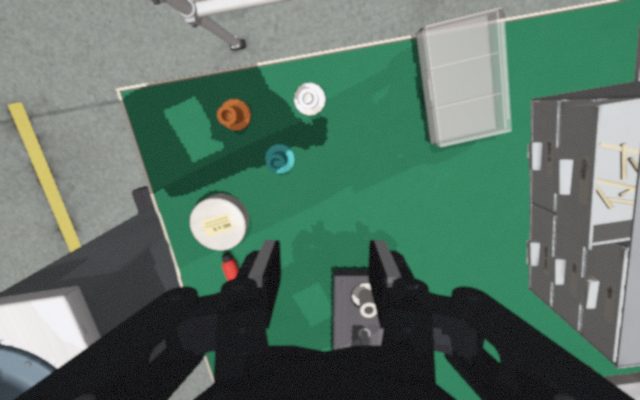

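```bash
cat >> h.py <<'E'
def bush(z,x,y,r=.03,top=.036):
    P=cloud(z);m=(P[...,2]>top-.005)&(P[...,2]<top+.006)&(np.hypot(P[...,0]-x,P[...,1]-y)<r)
    Q=P[m];(c,rad)=cv2.minEnclosingCircle((Q[:,:2]*1000).astype(np.float32))
    return Q.mean(0).round(4),np.round(c,1),round(rad,1),len(Q)
E
python3 - <<'E'
from h import *
z=load('w1');P=cloud(z)
print(P[98,309])
print('top',bush(z,.523,.34)); print('flange',bush(z,.523,.34,.03,.005))
print('seated',bush(z,.55,.108,.03,.05))
for n in('scene0','side0'):print(n,bush(load(n),.523,.34))
E
```

```text
[0.5218202  0.35468531 0.02214341]
top (array([0.5214, 0.3542, 0.0365]), array([521.3, 354.2]), 9.9, 200)
flange (array([0.5238, 0.3392, 0.0022]), array([523., 340.]), 30.0, 1553)
seated (array([0.5491, 0.1088, 0.0495]), array([549.8, 107.9]), 10.6, 177)
scene0 (array([0.5187, 0.3529, 0.0344]), array([518.4, 352.8]), 10.2, 48)
side0 (array([0.5235, 0.3504, 0.0347]), array([523.2, 349.6]), 10.9, 18)
```

```bash
python3 -m creep '[[[-0.002,0.04,0,0,0,0,50],[-0.0017,0.04,0,0,0,0,50],[0,0,-0.045,0,0,0,50],[0,0,-0.045,0,0,0,50],[0,0,-0.03,0,0,0,50]]]'
python3 -m creep '[[[0,0,-0.01,0,0,0,50],[0,0,0,0,0,0,50],[0,0,0,0,0,0,50],[0,0,0,0,0,0,50],[0,0,0,0,0,0,50]]]'
python3 - <<'E'
from h import *
im,d,c=shot('wrist','w2')
z=load('w2');print(bush(z,.521,.354))
E
```

```text
clock: 1.7
tool_pos: [0.5202, 0.3529, 0.0778]
ee_rot: [-0.0, 0.763, 0.646, -0.002]
wrist_force: [0.1, -1.1, -0.8]
width: 0.0427
clock: 2.2
tool_pos: [0.5226, 0.3555, 0.0734]
ee_rot: [0.001, 0.763, 0.647, 0.002]
wrist_force: [-0.6, 0.4, 0.1]
width: 0.0426
(array([0.5214, 0.3551, 0.036 ]), array([521.3, 354.6]), 9.9, 465)
```

View pics/w2.png

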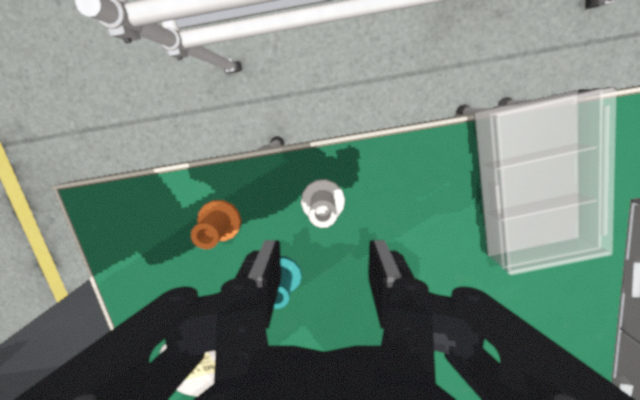

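```bash
python3 -m creep '[[[-0.001,-0.0005,-0.025,0,0,0,50],[0,0,-0.02,0,0,0,50],[0,0,-0.012,0,0,0,50],[0,0,-0.006,0,0,0,50],[0,0,0,0,0,0,50]]]'
python3 -m creep '[[[0,0,0,0,0,0,20],[0,0,0,0,0,0,10],[0,0,0,0,0,0,0],[0,0,0,0,0,0,0],[0,0,0,0,0,0,0]]]' 40
python3 - <<'E'
from h import *
im,d,c=shot('wrist','w3')
z=load('w3');print(bush(z,.521,.354));print(ctrl.sense()['wrist_force'])
E
```

```text
clock: 2.75
tool_pos: [0.5201, 0.3544, 0.0079]
ee_rot: [-0.0, 0.763, 0.647, -0.0]
wrist_force: [-0.9, -0.4, 0.6]
width: 0.0427
clock: 3.25
tool_pos: [0.5205, 0.3546, 0.0085]
ee_rot: [0.0, 0.763, 0.647, 0.0]
wrist_force: [-0.5, -0.1, -0.1]
width: -0.0002
(array([0.5234, 0.3618, 0.0348]), array([521.8, 357.1]), 9.5, 231)
[-0.76701075 -0.53208245 -0.34865129]
```

View pics/w3.png

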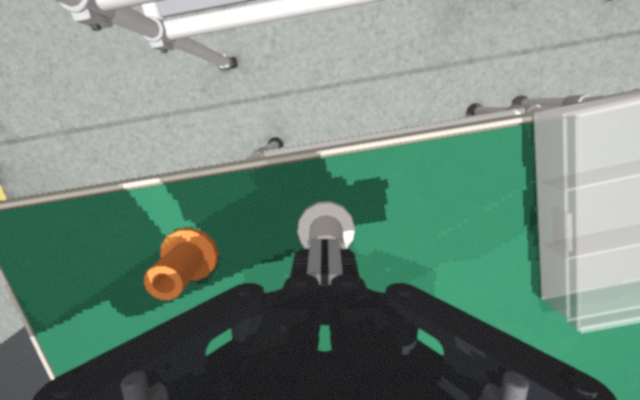

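Run:
```python
from h import *
shot('side','s3');shot('scene','c3')
a=load('side3' if 0 else 's3');b=load('c3')
im=np.hstack([cv2.resize(a['im'][90:210,240:400],(400,300),interpolation=2),cv2.resize(b['im'][190:310,120:280],(400,300),interpolation=2)])
cv2.imwrite('pics/c3x.png',im[:,:,::-1])
z=load('w3');P=cloud(z)
for v in range(195,275,6): print(v,[tuple((P[v,u]*1000).round().astype(int)) for u in(300,312,325,338,350)])
```

```text
195 [(np.int64(510), np.int64(377), np.int64(1)), (np.int64(517), np.int64(376), np.int64(1)), (np.int64(524), np.int64(375), np.int64(1)), (np.int64(532), np.int64(373), np.int64(0)), (np.int64(539), np.int64(372), np.int64(1))]
201 [(np.int64(509), np.int64(373), np.int64(1)), (np.int64(516), np.int64(372), np.int64(1)), (np.int64(523), np.int64(371), np.int64(1)), (np.int64(531), np.int64(370), np.int64(0)), (np.int64(538), np.int64(368), np.int64(0))]
207 [(np.int64(508), np.int64(370), np.int64(1)), (np.int64(515), np.int64(370), np.int64(4)), (np.int64(523), np.int64(369), np.int64(6)), (np.int64(531), np.int64(367), np.int64(5)), (np.int64(538), np.int64(365), np.int64(1))]
213 [(np.int64(507), np.int64(366), np.int64(0)), (np.int64(515), np.int64(367), np.int64(6)), (np.int64(522), np.int64(365), np.int64(6)), (np.int64(530), np.int64(364), np.int64(5)), (np.int64(537), np.int64(361), np.int64(1))]
219 [(np.int64(507), np.int64(364), np.int64(5)), (np.int64(514), np.int64(363), np.int64(6)), (np.int64(522), np.int64(364), np.int64(14)), (np.int64(529), np.int64(360), np.int64
[... 1457 characters left out ...]
[(np.int64(511), np.int64(363), np.int64(58)), (np.int64(517), np.int64(366), np.int64(66)), (np.int64(522), np.int64(365), np.int64(66)), (np.int64(528), np.int64(365), np.int64(66)), (np.int64(532), np.int64(359), np.int64(58))]
267 [(np.int64(512), np.int64(363), np.int64(64)), (np.int64(517), np.int64(366), np.int64(71)), (np.int64(522), np.int64(365), np.int64(71)), (np.int64(527), np.int64(365), np.int64(71)), (np.int64(532), np.int64(360), np.int64(63))]
273 [(np.int64(512), np.int64(363), np.int64(68)), (np.int64(518), np.int64(366), np.int64(76)), (np.int64(522), np.int64(366), np.int64(76)), (np.int64(527), np.int64(364), np.int64(75)), (np.int64(531), np.int64(359), np.int64(68))]
```

View pics/c3x.png

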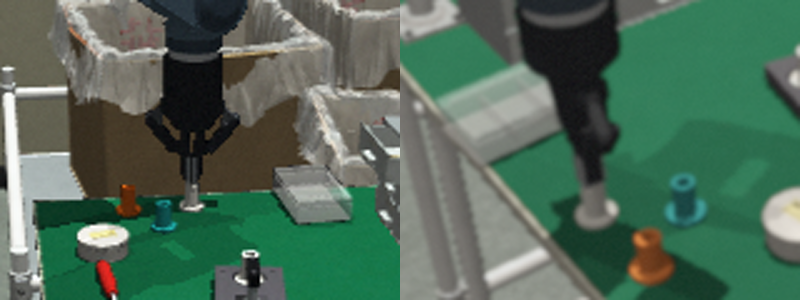

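```bash
python3 - <<'E'
from h import *
# lowest gripper points seen per view
for n,zt,xy in(('wrist0',.2,(.65,0)),('w1',.2008,(.525,.2742)),('w2',.0734,(.5220,.355)),('w3',.0085,(.5205,.3546)),('scene0',.2,(.65,0)),('side0',.2,(.65,0)),('s3',.0085,(.5205,.3546)),('c3',.0085,(.5205,.3546))):
    z=load(n);P=cloud(z);dark=z['im'].max(-1)<75
    m=dark&(np.abs(P[...,0]-xy[0])<.06)&(np.abs(P[...,1]-xy[1])<.025)&(P[...,2]>zt-.05)&(P[...,2]>.02)&(P[...,2]<zt+.15)
    q=np.sort(P[m][:,2]); print(n,len(q),'lowest dark z',q[:8].round(3) if len(q) else None,'rel',(q[3]-zt).round(3) if len(q) else None)
E
python3 - <<'E'
from h import *
z=load('s3');P=cloud(z)
for v in range(150,178,2): print(v,[(u,tuple((P[v,u]*1000).round().astype(int).tolist()),z['im'][v,u].tolist()) for u in(314,317)])
E
```

```text
wrist0 32011 lowest dark z [0.243 0.243 0.243 0.244 0.244 0.244 0.244 0.244] rel 0.044
w1 44100 lowest dark z [0.233 0.233 0.234 0.234 0.234 0.234 0.234 0.234] rel 0.033
w2 43576 lowest dark z [0.105 0.106 0.106 0.106 0.106 0.107 0.107 0.107] rel 0.033
w3 44629 lowest dark z [0.045 0.045 0.045 0.046 0.046 0.046 0.046 0.046] rel 0.037
scene0 906 lowest dark z [0.242 0.243 0.243 0.244 0.245 0.245 0.246 0.246] rel 0.044
side0 1054 lowest dark z [0.243 0.244 0.245 0.245 0.247 0.247 0.247 0.248] rel 0.045
s3 684 lowest dark z [0.024 0.029 0.032 0.032 0.032 0.033 0.036 0.036] rel 0.024
c3 653 lowest dark z [0.039 0.039 0.044 0.045 0.045 0.045 0.046 0.046] rel 0.036
150 [(314, (513, 342, 86), [14, 15, 17]), (317, (523, 341, 86), [25, 21, 19])]
152 [(314, (513, 338, 81), [14, 14, 15]), (317, (523, 344, 78), [12, 14, 14])]
154 [(314, (515, 350, 69), [36, 37, 38]), (317, (524, 347, 70), [58, 61, 62])]
156 [(314, (514, 343, 65), [35, 38, 40]), (317, (524, 344, 64), [56, 59, 61])]
158 [(314, (514, 347, 56), [31, 34, 36]), (317, (524, 342, 58), [57, 59, 61])]
160 [(314, (514, 347, 49), [29, 32, 35]), (317, (524, 341, 51), [56, 58, 61])]
162 [(314, (514, 345, 43), [51, 51, 48]), (317, (524, 343, 43), [57, 60, 60])]
164 [(314, (516, 353, 32), [76, 73, 69]), (317, (524, 345, 35), [171, 171, 161])]
166 [(314, (516, 353, 25), [77, 76, 71]), (317, (525, 347, 27), [87, 86, 82])]
168 [(314, (514, 341, 23), [76, 78, 74]), (317, (525, 348, 19), [116, 113, 107])]
170 [(314, (514, 342, 15), [82, 83, 80]), (317, (524, 337, 17), [119, 118, 111])]
172 [(314, (281, -1094, 658), [84, 84, 79]), (317, (526, 348, 4), [111, 109, 105])]
174 [(314, (515, 346, -2), [63, 72, 68]), (317, (524, 340, 1), [109, 108, 101])]
176 [(314, (512, 326, 0), [19, 87, 55]), (317, (522, 324, 0), [18, 85, 53])]
```

The jaws shut to 0 above the bushing. In all three cameras the fingertips sit about 31–33 mm higher than the reported TCP (they end at z ≈ 40 mm with the TCP at 8.5 mm). The bushing has not moved. I'll use the measured fingertip height from here: reopen, lower in steps and check.

```bash
python3 -m creep '[[[0.0005,0,0,0,0,0,50],[0,0,0,0,0,0,50],[0,0,0,0,0,0,50],[0,0,0,0,0,0,50],[0,0,-0.01,0,0,0,50]]]' && python3 -m creep '[[[0,0,-0.005,0,0,0,50],[0,0,0,0,0,0,50],[0,0,0,0,0,0,50],[0,0,0,0,0,0,50],[0,0,0,0,0,0,50]]]'
python3 - <<'E'
from h import *
im,d,c=shot('wrist','w4')
z=load('w4');print(bush(z,.521,.354)); P=cloud(z);dark=z['im'].max(-1)<75
for sgn in(-1,1):
    m=dark&(np.abs(P[...,0]-.521-sgn*.03)<.02)&(np.abs(P[...,1]-.355)<.03)&(P[...,2]>.015)&(P[...,2]<.1)
    Q=P[m];q=np.sort(Q[:,2]);print(sgn,q[:6]); t=Q[Q[:,2]<q[0]+.02];print(t.min(0),t.max(0))
E
```

```text
clock: 3.9
tool_pos: [0.5221, 0.3551, -0.0006]
ee_rot: [0.0, 0.763, 0.647, 0.002]
wrist_force: [0.5, 0.6, -0.3]
width: 0.0426
clock: 4.4
tool_pos: [0.521, 0.3546, -0.0065]
ee_rot: [0.0, 0.763, 0.647, 0.0]
wrist_force: [0.5, -0.2, 0.9]
width: 0.043
(array([0.5217, 0.3569, 0.0361]), array([522.2, 361.3]), 28.0, 1813)
-1 [0.02519229 0.02593353 0.02600409 0.02611113 0.02643619 0.02669693]
[0.48733748 0.34867377 0.02519229] [0.50180632 0.36953188 0.04518888]
1 [0.02736366 0.02745555 0.02765578 0.02821332 0.02838353 0.0284019 ]
[0.54030122 0.34111337 0.02736366] [0.55614569 0.36238928 0.04735402]
```

View pics/w4.png

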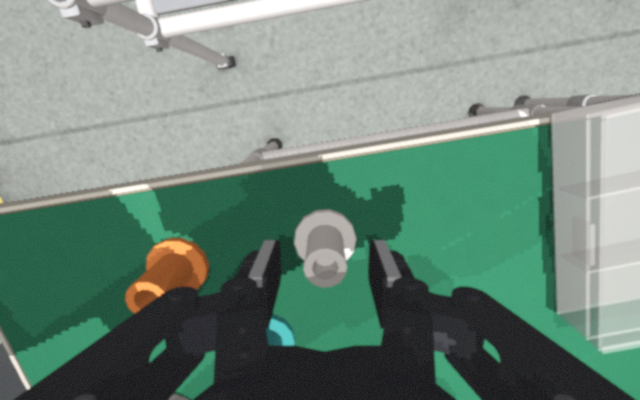

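```bash
python3 -m creep '[[[0,0,-0.008,0,0,0,50],[0,0,-0.005,0,0,0,50],[0,0,-0.002,0,0,0,50],[0,0,0,0,0,0,50],[0,0,0,0,0,0,50]]]' && python3 -m creep '[[[0,0,0,0,0,0,20],[0,0,0,0,0,0,10],[0,0,0,0,0,0,10],[0,0,0,0,0,0,10],[0,0,0,0,0,0,10]]]' 30
python3 - <<'E'
from h import *
im,d,c=shot('wrist','w5')
E
```

```text
clock: 4.95
tool_pos: [0.5208, 0.3545, -0.0219]
ee_rot: [-0.0, 0.763, 0.647, -0.0]
wrist_force: [-0.1, 0.2, 0.2]
width: 0.0427
clock: 5.45
tool_pos: [0.5211, 0.3547, -0.0214]
ee_rot: [0.0, 0.763, 0.647, 0.0]
wrist_force: [0.2, 1.3, 3.1]
width: 0.019
```

View pics/w5.png

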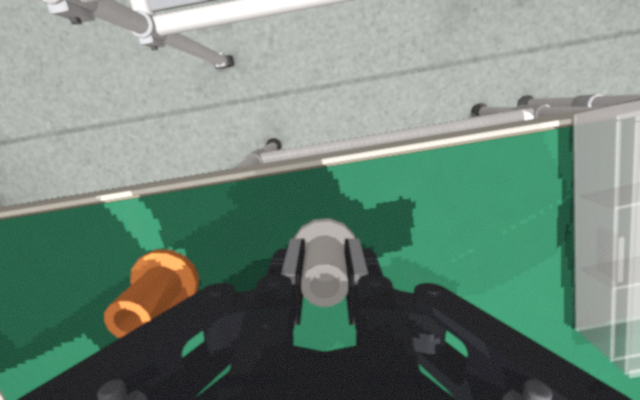

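```bash
python3 -m creep '[[[0,0,0.02,0,0,0,10],[0,0,0.03,0,0,0,10],[0,0,0.03,0,0,0,10],[0,0,0.03,0,0,0,10],[0,0,0.01,0,0,0,10]]]' && python3 -m creep '[[[0,-0.02,0,0,0,0,10],[0,-0.04,0,0,0,0,10],[0,-0.04,0,0,0,0,10],[0,-0.04,0,0,0,0,10],[0,-0.04,0,0,0,0,10]]]' && python3 -m creep '[[[0,-0.04,0,0,0,0,10],[0,-0.04,0,0,0,0,10],[0,-0.03,0,0,0,0,10],[0,-0.02,0,0,0,0,10],[0,0,0,0,0,0,10]]]'
python3 - <<'E'
from h import *
im,d,c=shot('wrist','w6');print(ctrl.sense()['tool_pos'])
z=load('w6');print(carrier(z))
P=cloud(z)
E
```

```text
clock: 6.0
tool_pos: [0.5226, 0.3554, 0.1017]
ee_rot: [0.001, 0.763, 0.647, 0.003]
wrist_force: [0.0, -0.2, 0.2]
width: 0.0187
clock: 6.5
tool_pos: [0.5187, 0.1719, 0.0957]
ee_rot: [-0.001, 0.763, 0.647, -0.002]
wrist_force: [0.1, -0.5, 0.7]
width: 0.0188
clock: 7.0
tool_pos: [0.519, 0.0419, 0.096]
ee_rot: [-0.001, 0.764, 0.645, -0.001]
wrist_force: [-0.4, 0.1, -0.6]
width: 0.0187
[0.51911959 0.04321199 0.09623346]
(((540.6421508789062, 50.038909912109375), (173.14349365234375, 80.39787292480469), 80.5447998046875), np.float64(0.020514999427342598), array([[486.76767 , -28.752968],
       [566.0733  , -41.96044 ],
       [594.5166  , 128.83078 ],
       [515.211   , 142.03827 ]], dtype=float32))
```

View pics/w6.png

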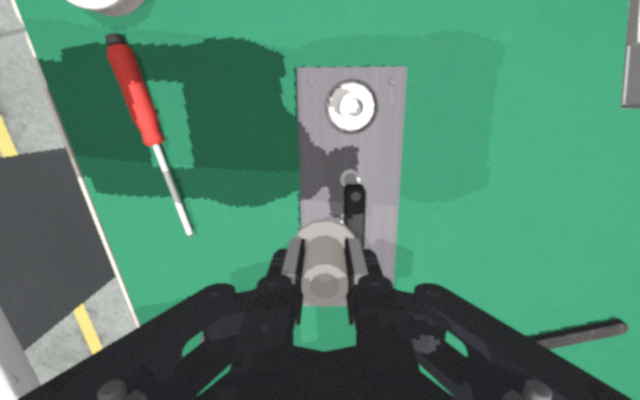

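Run:
```python
from h import *
z=load('w6');P=cloud(z);im=z['im']
m=(np.hypot(P[...,0]-.519,P[...,1]-.043)<.05)&(P[...,2]>.1)&(im.min(-1)>85)
Q=P[m];print(len(Q),Q.mean(0))
for lo in np.arange(.11,.17,.005):
    q=Q[(Q[:,2]>=lo)&(Q[:,2]<lo+.005)]
    if len(q)>5: print(round(lo,3),len(q),q.min(0).round(4),q.max(0).round(4))
```

```text
4914 [0.52087894 0.04796113 0.14591614]
0.115 41 [0.5054 0.0498 0.118 ] [0.5334 0.0586 0.1199]
0.12 894 [0.5049 0.0433 0.12  ] [0.535 0.059 0.125]
0.125 165 [0.51   0.0422 0.125 ] [0.5296 0.0532 0.1299]
0.13 254 [0.503  0.0427 0.13  ] [0.541  0.0558 0.135 ]
0.135 346 [0.503  0.0357 0.135 ] [0.5429 0.0557 0.14  ]
0.14 523 [0.503  0.0355 0.14  ] [0.543  0.0556 0.145 ]
0.145 542 [0.503  0.0331 0.145 ] [0.543  0.0557 0.15  ]
0.15 1446 [0.5032 0.0319 0.15  ] [0.5431 0.0557 0.155 ]
0.155 234 [0.5051 0.0334 0.155 ] [0.5429 0.0559 0.1599]
0.16 252 [0.5052 0.0465 0.16  ] [0.5368 0.0559 0.1649]
0.165 16 [0.5068 0.0498 0.165 ] [0.5437 0.0561 0.1698]
```

```bash
python3 -m creep '[[[0.002,-0.03,0,0,0,0,10],[0.002,-0.03,0,0,0,0,10],[0.002,-0.018,0,0,0,0,10],[0,0,0,0,0,0,10],[0,0,0,0,0,0,10]]]' && python3 -m creep '[[[0,0,-0.02,0,0,0,10],[0,0,-0.02,0,0,0,10],[0,0,-0.015,0,0,0,10],[0,0,-0.01,0,0,0,10],[0,0,0,0,0,0,10]]]' &&  python3 -m creep '[[[0,0,0,0,0,0,10],[0,0,0,0,0,0,10],[0,0,0,0,0,0,10],[0,0,0,0,0,0,10],[0,0,0,0,0,0,10]]]'
python3 - <<'E'
from h import *
print(ctrl.sense()['tool_pos'])
im,d,c=shot('wrist','w7');print(ctrl.sense()['tool_pos'])
shot('side','s7');im=load('s7')['im'];cv2.imwrite('pics/s7x.png',cv2.resize(im[140:270,260:430],(680,520),interpolation=2)[:,:,::-1])
print(ctrl.sense()['tool_pos'])
z=load('w7');print(carrier(z))
E
```

```text
clock: 7.55
tool_pos: [0.526, -0.0326, 0.0972]
ee_rot: [-0.001, 0.763, 0.647, -0.0]
wrist_force: [0.3, -0.0, -0.0]
width: 0.019
clock: 8.05
tool_pos: [0.5255, -0.0326, 0.0315]
ee_rot: [-0.001, 0.762, 0.647, -0.001]
wrist_force: [-0.3, -0.2, -0.3]
width: 0.0194
clock: 8.55
tool_pos: [0.527, -0.0336, 0.0336]
ee_rot: [0.0, 0.763, 0.647, 0.0]
wrist_force: [0.3, -0.6, -0.4]
width: 0.0191
[ 0.52704736 -0.03361021  0.03355447]
[ 0.52696015 -0.03359141  0.0334294 ]
[ 0.52691772 -0.03358005  0.0333869 ]
(((534.5762329101562, 13.174118041992188), (153.01524353027344, 80.49737548828125), 80.57415008544922), np.float64(0.020591816876490136), array([[482.34125 , -55.708954],
       [561.7518  , -68.89209 ],
       [586.8112  ,  82.05719 ],
       [507.4007  ,  95.240326]], dtype=float32))
```

View pics/w7.png

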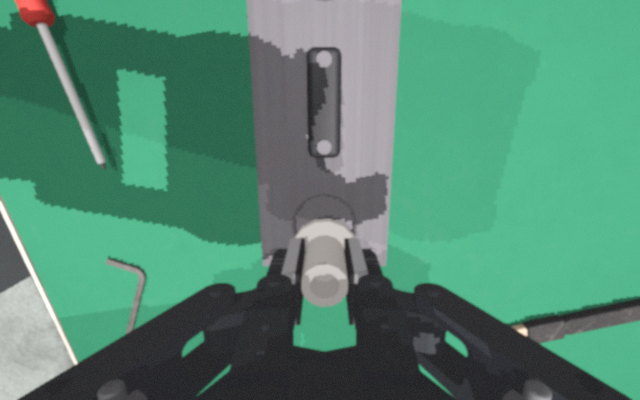

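View pics/s7x.png

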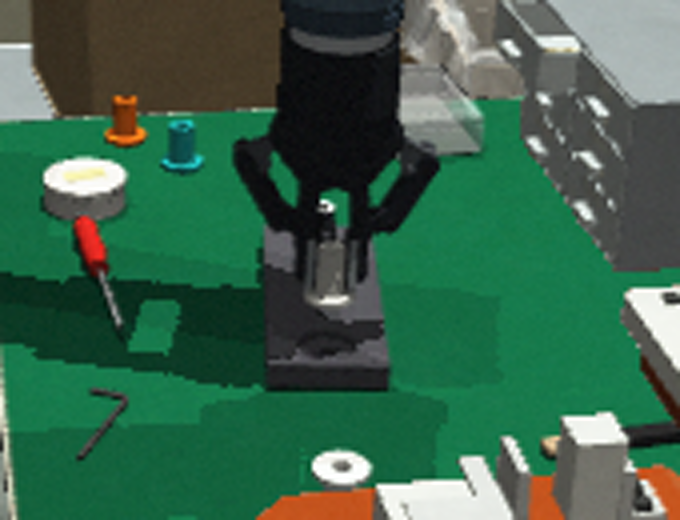

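Run:
```python
from h import *
from scipy.optimize import least_squares
z=load('w7');P=cloud(z);im=z['im']
m=(np.hypot(P[...,0]-.527,P[...,1]+.034)<.025)&(im.min(-1)>85)&(abs(P[...,2]-.0605)<.004)
m=m.astype(np.uint8);n,l,s,c=cv2.connectedComponentsWithStats(m);print(s[1:,4].max())
k=1+np.argmax(s[1:,4]);Q=P[l==k];print(Q.min(0),Q.max(0),Q[:,2].mean())
# far edge per column
E=[]
for u in np.unique(np.where(l==k)[1]):
    v=np.where(l[:,u]==k)[0].min();E.append(P[v,u])
E=np.array(E);E=E[3:-3]
f=lambda p:np.hypot(E[:,0]-p[0],E[:,1]-p[1])-.017
r=least_squares(f,[.527,-.034],loss='soft_l1',f_scale=.0005);print(r.x,np.abs(r.fun).mean())
f=lambda p:np.hypot(E[:,0]-p[0],E[:,1]-p[1])-p[2]
r=least_squares(f,[.527,-.034,.017],loss='soft_l1',f_scale=.0005);print(r.x)
# pocket ring: plate depth 14mm floor visible
m=(np.hypot(P[...,0]-.527,P[...,1]+.034)<.025)&(P[...,2]>.010)&(P[...,2]<.0165);Q=P[m];print('floor',len(Q),Q.min(0),Q.max(0))
E=[]
vv,uu=np.where(m)
for u in np.unique(uu):
    v=vv[uu==u].min();E.append(P[v,u])
E=np.array(E)[2:-2]
for R in(.019,):
    f=lambda p:np.hypot(E[:,0]-p[0],E[:,1]-p[1])-R
    r=least_squares(f,[.527,-.034],loss='soft_l1',f_scale=.0005);print('pocket',r.x,np.abs(r.fun).mean(),len(E))
```

```text
991
[ 0.51273456 -0.03232403  0.05652074] [ 0.54296503 -0.01666544  0.06448336] 0.06059482896187767
[ 0.52681697 -0.03400385] 0.00018324750259254122
[ 0.52689375 -0.03348432  0.01653544]
floor 1291 [ 0.50781251 -0.04340011  0.01275405] [ 0.54554474 -0.01663167  0.01647271]
pocket [ 0.52636846 -0.03584898] 0.00014134972619110872 55
```

```bash
python3 -m creep '[[[0,-0.0005,-0.01,0,0,0,10],[0,0,-0.01,0,0,0,10],[0,0,-0.008,0,0,0,10],[0,0,-0.004,0,0,0,10],[0,0,0,0,0,0,10]]]' && python3 -m creep '[[[0,0,-0.002,0,0,0,10],[0,0,-0.002,0,0,0,10],[0,0,-0.002,0,0,0,10],[0,0,0,0,0,0,10],[0,0,0,0,0,0,10]]]'
```

```text
clock: 9.15
tool_pos: [0.526, -0.0338, 0.0]
ee_rot: [-0.001, 0.763, 0.647, -0.001]
wrist_force: [-0.1, 0.4, 0.2]
width: 0.019
clock: 9.65
tool_pos: [0.5269, -0.034, -0.0047]
ee_rot: [0.0, 0.763, 0.647, 0.0]
wrist_force: [1.0, -0.0, -0.1]
width: 0.0189
```

```bash
python3 -m creep '[[[0,0,-0.0015,0,0,0,10],[0,0,-0.001,0,0,0,10],[0,0,-0.0005,0,0,0,10],[0,0,0,0,0,0,10],[0,0,0,0,0,0,10]]]'
python3 - <<'E'
from h import *
shot('wrist','w8')
E
```

```text
clock: 10.15
tool_pos: [0.5269, -0.034, -0.0075]
ee_rot: [-0.0, 0.763, 0.647, -0.0]
wrist_force: [-2.2, 0.1, 5.1]
width: 0.0191
```

View pics/w8.png

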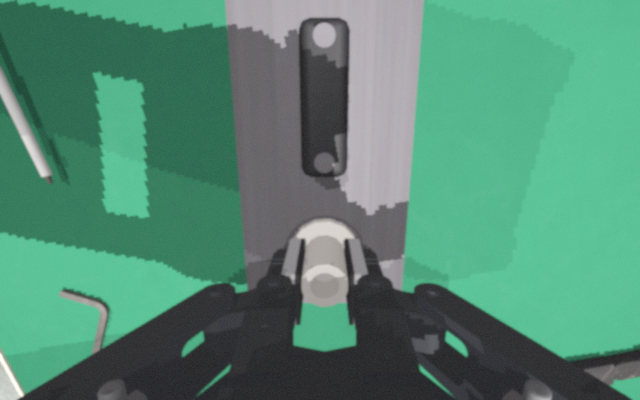

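Contact reads 5 N at the expected floor height. I'll release, go straight up and check the seating.

```bash
python3 -m creep '[[[0,0,0,0,0,0,25],[0,0,0,0,0,0,40],[0,0,0,0,0,0,45],[0,0,0,0,0,0,45],[0,0,0,0,0,0,45]]]' && python3 -m creep '[[[0,0,0.03,0,0,0,45],[0,0,0.04,0,0,0,45],[0,0,0.04,0,0,0,45],[0,0,0.03,0,0,0,45],[0,-0.02,0,0,0,0,45]]]' && python3 -m creep '[[[0,-0.03,0,0,0,0,45],[0,0,0,0,0,0,45],[0,0,0,0,0,0,45],[0,0,0,0,0,0,45],[0,0,0,0,0,0,45]]]'
python3 - <<'E'
from h import *
shot('wrist','w9');z=load('w9');print(ctrl.sense()['tool_pos'])
r=carrier(z);print(r)
print(bush(z,.527,-.034,.02,.05)); print('seated',bush(z,.55,.108,.02,.05))
P=cloud(z)
for c in((.527,-.034),(.5503,.1078)):
    d=np.hypot(P[...,0]-c[0],P[...,1]-c[1]);m=(d>.011)&(d<.016)&(P[...,2]<.03);Q=P[m]
    A=np.c_[Q[:,:2]-c,np.ones(len(Q))];print('flange',len(Q),np.linalg.lstsq(A,Q[:,2],rcond=None)[0],np.percentile(Q[:,2],[5,50,95]))
m=(P[...,2]>.066)&(P[...,2]<.08)&(np.hypot(P[...,0]-.54,P[...,1]-.04)<.05)
Q=P[m];print(Q.mean(0),cv2.minAreaRect((Q[:,:2]*1000).astype(np.float32)))
E
```

```text
clock: 10.7
tool_pos: [0.5268, -0.034, -0.0079]
ee_rot: [-0.0, 0.763, 0.647, -0.0]
wrist_force: [0.0, -0.1, 0.5]
width: 0.0386
clock: 11.2
tool_pos: [0.5302, -0.0539, 0.1377]
ee_rot: [0.004, 0.762, 0.648, 0.003]
wrist_force: [0.2, -1.1, -0.1]
width: 0.0385
clock: 11.7
tool_pos: [0.5266, -0.0832, 0.1319]
ee_rot: [-0.0, 0.762, 0.647, -0.0]
wrist_force: [-0.3, 0.6, 0.1]
width: 0.0386
[ 0.52666918 -0.08324103  0.13193756]
(((532.9028930664062, 2.8784408569335938), (131.30438232421875, 80.38231658935547), 80.51056671142578), np.float64(0.02050974993683542), array([[482.43793 , -55.24922 ],
       [561.7203  , -68.50151 ],
       [583.36786 ,  61.006104],
       [504.0855  ,  74.25839 ]], dtype=float32))
(array([ 0.527 , -0.0341,  0.0504]), array([526.9, -34.2]), 9.9, 336)
seated (array([nan, nan, nan]), array([0., 0.]), 0.0, 0)
flange 467 [-0.00290192  0.00397017  0.01965093] [0.0185609  0.01962815 0.02082936]h.py:24: RuntimeWarning: Mean of empty slice.
  return Q.mean(0).round(4),np.round(c,1),round(rad,1),len(Q)
  ret = um.true_divide(
Traceback (most recent call last):
IndexError: index -1 is out of bounds for axis 0 with size 0
```

View pics/w9.png

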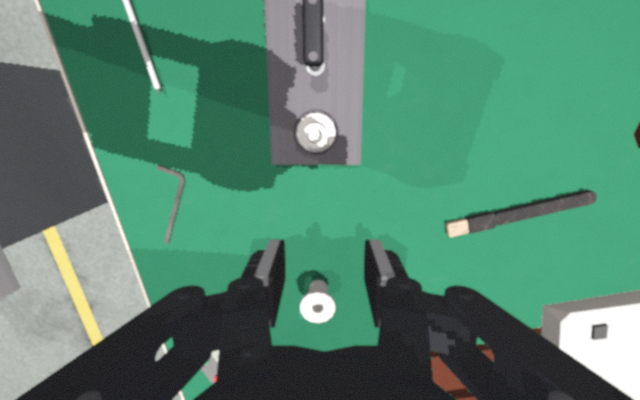

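```bash
python3 -m creep '[[[0.004,0.03,0,0,0,0,45],[0.004,0.04,0,0,0,0,45],[0.004,0.035,0,0,0,0,45],[0,0.015,0,0,0,0,45],[0,0,0,0,0,0,45]]]' && python3 -m creep '[[[0,0,-0.03,0,0,0,45],[0,0,-0.02,0,0,0,45],[0,0,-0.01,0,0,0,45],[0,0,0,0,0,0,45],[0,0,0,0,0,0,45]]]'&& python3 -m creep '[[[0,0,0,0,0,0,45],[0,0,0,0,0,0,45],[0,0,0,0,0,0,45],[0,0,0,0,0,0,45],[0,0,0,0,0,0,45]]]'
python3 - <<'E'
from h import *
shot('wrist','w10');z=load('w10');print(ctrl.sense()['tool_pos'],ctrl.sense()['ee_rot'])
P=cloud(z)
m=(P[...,2]>.066)&(P[...,2]<.078)&(np.hypot(P[...,0]-.54,P[...,1]-.04)<.04)&(z['im'].max(-1)<90)
Q=P[m];print(Q.mean(0),cv2.minAreaRect((Q[:,:2]*1000).astype(np.float32)))
print('seated',bush(z,.55,.108,.02,.05))
E
```

```text
clock: 12.25
tool_pos: [0.5385, 0.0378, 0.132]
ee_rot: [-0.0, 0.762, 0.648, -0.0]
wrist_force: [-0.7, -0.5, 0.2]
width: 0.0384
clock: 12.75
tool_pos: [0.5394, 0.0353, 0.0729]
ee_rot: [0.0, 0.763, 0.647, 0.0]
wrist_force: [-0.1, -0.8, 0.6]
width: 0.0385
clock: 13.25
tool_pos: [0.5389, 0.0361, 0.0724]
ee_rot: [0.0, 0.763, 0.647, 0.0]
wrist_force: [1.0, 0.5, -0.5]
width: 0.0383
[0.53885983 0.0360228  0.07229863] [6.32922707e-05 7.62650708e-01 6.46810552e-01 6.49454703e-05]
[0.53886529 0.0413696  0.07215494] ((538.40185546875, 38.030540466308594), (42.57830810546875, 13.319940567016602), 79.9897232055664)
seated (array([0.5503, 0.108 , 0.0505]), array([550.2, 107.8]), 9.9, 593)
```

View pics/w10.png

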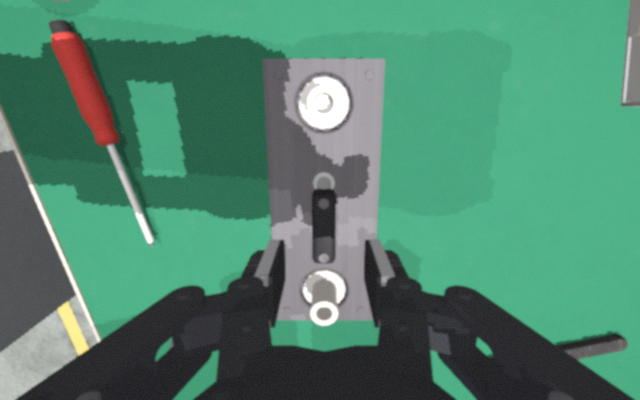

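```bash
python3 -m creep '[[[0,0.001,-0.02,0,0,0,45],[0,0,-0.02,0,0,0,45],[0,0,-0.012,0,0,0,45],[0,0,-0.008,0,0,0,45],[0,0,0,0,0,0,45]]]' && python3 -m creep '[[[0,0,0,0,0,0,45],[0,0,0,0,0,0,45],[0,0,0,0,0,0,45],[0,0,0,0,0,0,45],[0,0,0,0,0,0,45]]]'
python3 - <<'E'
from h import *
shot('wrist','w11');shot('side','s11');im=load('s11')['im'];cv2.imwrite('pics/s11x.png',cv2.resize(im[140:270,260:430],(680,520),interpolation=2)[:,:,::-1])
z=load('w11');P=cloud(z);print(ctrl.sense()['tool_pos'])
for sgn in(-1,1):
    m=(z['im'].max(-1)<75)&(np.abs(P[...,0]-.5387-sgn*.027)<.013)&(np.abs(P[...,1]-.037)<.03)&(P[...,2]>.03)&(P[...,2]<.1)
    print(np.sort(P[m][:,2])[:5])
E
```

```text
clock: 13.8
tool_pos: [0.538, 0.0371, 0.0112]
ee_rot: [-0.001, 0.763, 0.647, -0.001]
wrist_force: [-0.8, -1.1, 0.0]
width: 0.0385
clock: 14.3
tool_pos: [0.539, 0.037, 0.0125]
ee_rot: [0.0, 0.763, 0.647, 0.0]
wrist_force: [0.3, -0.1, -0.5]
width: 0.0382
[0.53889308 0.03698936 0.01233873]
[0.04340383 0.04466583 0.044801   0.04506521 0.04513298]
[0.04617593 0.04630644 0.04636584 0.0463889  0.04712069]
```

View pics/s11x.png

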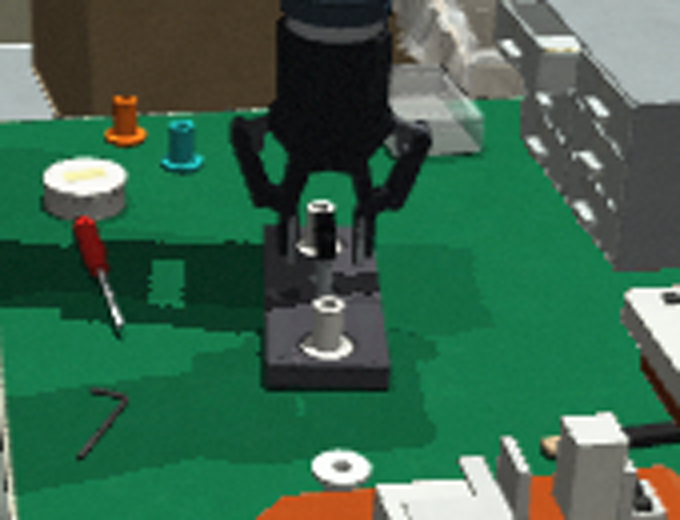

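View pics/w11.png

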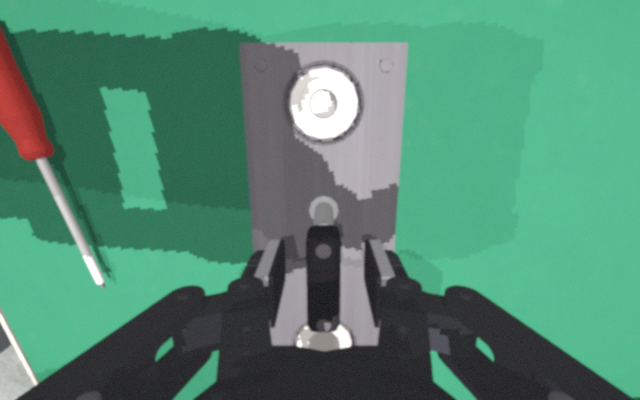

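```bash
python3 -m creep '[[[0,0,0,0,0,0,20],[0,0,0,0,0,0,5],[0,0,0,0,0,0,5],[0,0,0,0,0,0,5],[0,0,0,0,0,0,5]]]' 80 && python3 -m creep '[[[0,0,0.003,0,0,0,5],[0,0,0.004,0,0,0,5],[0,0,0.004,0,0,0,5],[0,0,0.004,0,0,0,5],[0,0,0.005,0,0,0,5]]]'
python3 - <<'E'
from h import *
shot('side','s12');im=load('s12')['im'];cv2.imwrite('pics/s12x.png',cv2.resize(im[140:270,260:430],(680,520),interpolation=2)[:,:,::-1])
print(ctrl.sense()['wrist_force'],ctrl.sense()['torque'])
E
```

```text
clock: 14.9
tool_pos: [0.5386, 0.037, 0.0123]
ee_rot: [-0.0, 0.763, 0.647, -0.0]
wrist_force: [-4.0, 0.6, 5.3]
width: 0.0129
clock: 15.4
tool_pos: [0.5387, 0.037, 0.0324]
ee_rot: [-0.0, 0.763, 0.647, -0.0]
wrist_force: [-0.0, -0.2, -3.5]
width: 0.0127
[ 1.61600371 -0.65463102 -2.01800946] [ 0.04069353 -0.05956366 -0.03075897]
```

View pics/s12x.png

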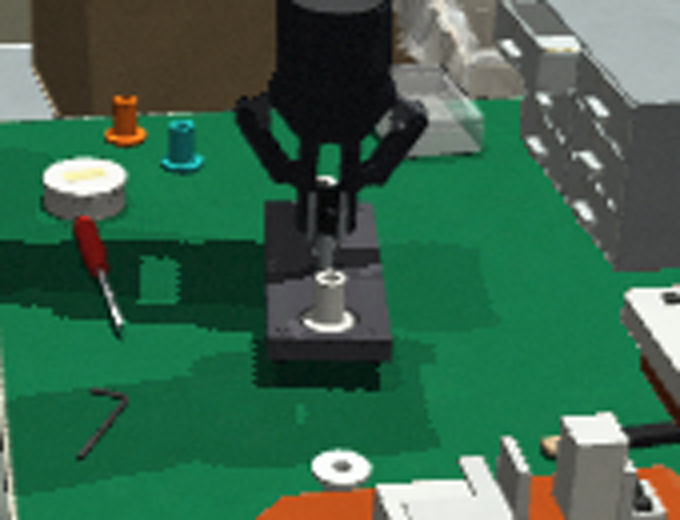

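The carrier is up about 20 mm and level, with both bushings in. I'll raise it to about 125 mm.

```bash
python3 -m creep '[[[0,0,0.008,0,0,0,5],[0,0,0.012,0,0,0,5],[0,0,0.012,0,0,0,5],[0,0,0.012,0,0,0,5],[0,0,0.012,0,0,0,5]]]' && python3 -m creep '[[[0,0,0.012,0,0,0,5],[0,0,0.012,0,0,0,5],[0,0,0.012,0,0,0,5],[0,0,0.008,0,0,0,5],[0,0,0.005,0,0,0,5]]]' && python3 -m creep '[[[0,0,0,0,0,0,5],[0,0,0,0,0,0,5],[0,0,0,0,0,0,5],[0,0,0,0,0,0,5],[0,0,0,0,0,0,5]]]'
python3 - <<'E'
from h import *
shot('wrist','w13');shot('side','s13');shot('scene','c13')
a=load('s13')['im'];b=load('c13')['im']
cv2.imwrite('pics/x13.png',np.hstack([cv2.resize(a[90:290,240:440],(400,400),interpolation=2),cv2.resize(b[120:300,180:360],(400,400),interpolation=2)])[:,:,::-1])
z=load('w13');P=cloud(z);print(ctrl.sense()['tool_pos'],ctrl.sense()['width'],ctrl.sense()['wrist_force'],ctrl.sense()['torque'])
for n in('w13','s13','c13'):
    P=cloud(load(n));m=(P[...,2]>.128)&(P[...,2]<.158)&(P[...,0]>.47)&(P[...,0]<.61)&(P[...,1]>-.08)&(P[...,1]<.16)
    Q=P[m];
    for it in range(4):
        A=np.c_[Q[:,0]-.5387,Q[:,1]-.037,np.ones(len(Q))];k=np.linalg.lstsq(A,Q[:,2],rcond=None)[0];r=Q[:,2]-A@k;Q=Q[abs(r)<max(.003,.0)]
    print(n,len(Q),'tilt deg',np.degrees(k[:2]).round(2),'plate top z',k[2].round(4))
print(bush(load('w13'),.5503,.108,.02,.050+.125))
E
```

```text
clock: 15.95
tool_pos: [0.5391, 0.037, 0.0897]
ee_rot: [0.0, 0.763, 0.647, 0.0]
wrist_force: [0.0, -0.5, -3.5]
width: 0.0125
clock: 16.45
tool_pos: [0.5392, 0.0369, 0.1383]
ee_rot: [0.0, 0.763, 0.647, 0.0]
wrist_force: [-0.5, 0.0, -2.8]
width: 0.0126
clock: 16.95
tool_pos: [0.5385, 0.037, 0.1368]
ee_rot: [-0.0, 0.763, 0.647, -0.0]
wrist_force: [-0.6, -0.0, -3.0]
width: 0.0125
[0.5387522  0.03699762 0.13703114] 0.012774734430443212 [-0.45592196  0.35449887 -3.26737375] [0.0033254  0.03701122 0.03794376]
w13 29639 tilt deg [-0.14 -0.08] plate top z 0.1451
s13 632 tilt deg [0.04 0.53] plate top z 0.1443
c13 957 tilt deg [ 1.68 -0.57] plate top z 0.1435
(array([0.5504, 0.108 , 0.1749]), array([550.4, 107.8]), 9.9, 1248)
```

View pics/x13.png

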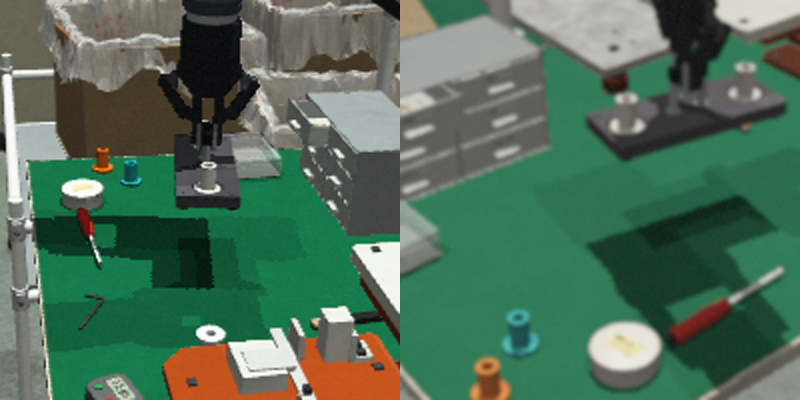

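View pics/w13.png

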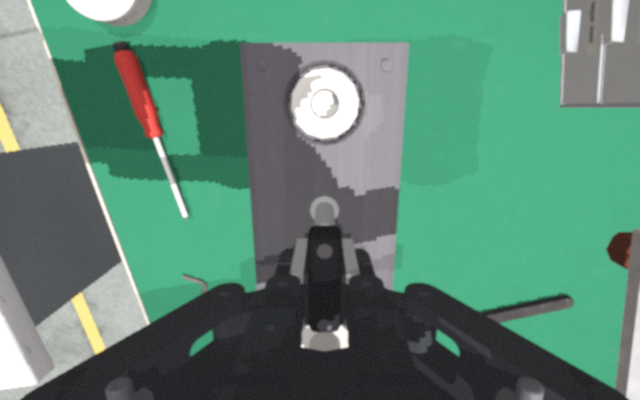

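The plate top is at 145 mm, so the feet are at about 125 mm. The carrier is level, both bushings are seated, and the other things haven't moved. I'll hold briefly and hand in.

```bash
python3 -m creep '[[[0,0,0,0,0,0,5],[0,0,0,0,0,0,5],[0,0,0,0,0,0,5],[0,0,0,0,0,0,5],[0,0,0,0,0,0,5]]]'
python3 -c "
from workcell import ctrl
print(abs(ctrl.sense()['qd']).max()); print(ctrl.finish_job())"
```

```text
clock: 17.6
tool_pos: [0.5388, 0.037, 0.1372]
ee_rot: [-0.0, 0.763, 0.647, -0.0]
wrist_force: [-0.9, 0.5, -3.3]
width: 0.0129
0.008533495227552108
the job is handed in; nothing more can be done
None
```

The job is done and handed in at 17.6 s. The upright white bushing is seated flange down in the empty pocket. The carrier is held by its handle, level, with its feet about 125 mm above the table.

**Seating:** I let go of the bushing while the carrier stood on the table. Its top then measured 50.4 mm and its flange top 19.7 mm with no visible tilt, which is what a fully seated bushing should read.

**Lift:** The last wrist view put the plate top at 145 mm with a tilt of about 0.15°. Both bushings were in their pockets. The load read about 3.3 N and the arm was still.

**Left alone:** The upturned bushing, tin and timer look unmoved by eye in the last pictures; I did not measure their positions.

**What failed or disagreed:**
- The first grasp closed on nothing. The fingertips sit about 31–33 mm higher than the reported TCP, and all three cameras agreed on this. I corrected for it from the images, and nothing was disturbed.
- The scene camera's plate fit was noisier and read a tilt of 1.7°. I trusted the wrist fit, which had about 30 times as many points; the side fit gave about 0.5°.

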